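Power down and open the guard of a high-voltage test box

TASK

Make the high-voltage test box safe and open it for a colleague: first turn the dial of the variable transformer back to its red zero mark, then squeeze the two yellow tabs of the top bolt together until the bolt is fully drawn, then squeeze the two red tabs of the gate's own catch together and, by those tabs, swing the gate out past its roller catch until it stands wide open at about a right angle to the front of the box. The gate springs shut by itself, so finish while still gripping it by the red tabs and holding it still and wide open; leave the dial on zero, the bolt drawn and the other things where they are.

Things in the scene. Friction and masses are not known exactly. Their poses are not given: they have to be found in the camera images.
- test_box: Test enclosure fixed to the bench: grey plinth 40 mm high, clear walls and roof in an aluminium frame, 260 deep (x) x 240 wide (y) x 240 mm high. Origin: bench level, middle of the front face, which holds the gate and looks to its own -x (towards the robot); z up. The top bolt, a 9 mm steel rod along y 10 mm above the roof's front edge, holds a hook of the gate at y -15 mm.
- bolt_tabs (a point): TCP point (test_box x 22, y 76, z 280 mm; same axes) to squeeze the yellow bolt tabs along y, tool down. Upright tabs 24 (x) x 8 mm (y), tops 12 mm above the point. Outer faces: fixed tab 14 mm to +y; moving tab 36 mm to -y when shot (50 mm over both), 14 mm to -y when drawn (28 mm). Fingertips down to 19 mm above the roof clear the rod; the hook, 22 mm above it, is 90 mm to -y.
- top_bolt (a joint): Slide of the top bolt with its moving yellow tab, m: 0 = shot (gate locked), grows as this tab goes to the fixed one (test_box +y), 0.022 = fully drawn; it frees the hook from about 0.018. About 5 N of friction: it stays where it is left.
- gate: The gate: clear panel in an aluminium frame, 12 mm thick, 208 mm wide, 45 to 238 mm above the bench, about 0.6 kg. Origin: bench level on the vertical hinge axis at the box's left post (seen from the robot). Shut, its axes are those of test_box; it runs along its own -y, its outer face looks to its own -x. Turns with gate_swing.
- hinge (a point): Point on the gate's vertical hinge axis (test_box x -7, y 108 mm), 217 mm above the bench; fixed to the box, axes as test_box.
- gate_tabs (a point): TCP point on the gate (gate x -36, y -165, z 217 mm; gate's axes; swings with it) to squeeze the red tabs along the gate's y, tool down. Upright tabs stand 44 mm out of the gate's face (point: 30 mm out), 8 mm thick, z 176 to 236 mm. Outer faces: fixed tab 18 mm to +y (hinge side); moving tab 32 mm to -y at rest (50 mm over both), 18 mm to -y when squeezed (36 mm).
- gate_catch (a joint): Slide of the gate's catch with its moving red tab, m: 0 = at rest, bolt in the keep on the box's right post; grows as this tab is squeezed to the fixed one, 0.014 = fully; the bolt is clear of the keep from about 0.009. A spring (7 N at rest, 17 N squeezed) returns it when let go: keep it squeezed while pulling the gate off.
- gate_swing (a joint): Angle of the gate, rad: 0 = shut, grows as it swings out towards the robot, clockwise seen from above; stop at 1.75. With both catches free a sprung roller catch still holds it: 10 to 15 N at the tabs over the first 0.05 rad, passed by 0.12 rad. Spring hinges pull it shut (2 N at the tabs when shut, 4 N at a right angle) and swing it back if let go.
- transformer: Variable transformer, an upright blue cylinder 130 mm in diameter, 124 mm high, fixed to the bench. Origin: centre of its underside, z up. Its silver top plate bears a ring of black marks and one red mark, the zero, at the transformer's own -x side.
- dial_axis (a point): Point on the dial's vertical axis, 153 mm above the bench, axes as transformer: TCP point to grip the round black knob (48 mm in diameter, from 131 to 167 mm above the bench) from above with any yaw. Below it is a skirt 80 mm in diameter, its top at 131 mm.
- dial (a joint): Angle of the dial, rad: 0 = white pointer at the red zero mark; grows clockwise seen from above (more voltage), so turn it anticlockwise to come down to zero. A stop lies 0.25 rad below zero. About 0.1 N m of friction; it stays where it is left.
- supply_unit: Bystander: perforated steel supply unit 130 x 98 x 36 mm, loose on the floor of the test box (40 mm above the bench). Origin: centre of its underside.
- multimeter: Bystander: yellow handheld meter lying on its back, 160 (x) x 78 x 34 mm, loose on the bench. Origin: centre of its underside.
- filter_box: Bystander: small die-cast aluminium box 115 (x) x 65 x 30 mm, loose on the bench. Origin: centre of its underside.
Things that resemble listed ones, but are neither listed nor needed, are in the scene too. What is shaped like the transformer but purple is not meant.

How it is judged:
By the outcome, as a careful person would: the job done as asked, in the order asked, and still so for the second after the job is handed in, while the arm keeps its last pose, push and grip.
It also fails if it takes over 64 s, if anything falls off the work surface, if the arm or the gripper's body presses on something with over 40 N, if the wrist force passes 120 N, or if a joint passes its speed limit or range.

ROBOT

A 6-joint arm with a two-finger parallel gripper is mounted at the origin on the work surface. World frame = base frame: x ahead of the robot, y to its left, z up, the work surface at z = 0. Lengths are in mm, angles in rad, forces in N, time in s.
With the tool pointing down it reaches from about 225 to 875 mm from the base axis. Payload 3.4 kg.
Tool frame: the origin (TCP) lies between the finger pads, 19 mm behind the fingertips; this is the grasp point; z points along the fingers, y is the line along which they close (so a half turn about z gives the same grasp; the last joint's range is limited). The gripper opens to 85 mm and grips with 20 to 120 N. Pads are 22 mm wide; open, the fingers measure 114 mm over their backs; the gripper's body (76 mm by 85 mm) begins 54 mm behind the grasp point. The pads swing forward as they close: fully open they stand 13 mm farther back than shut.
Start: joints at [-1.272, 0.276, 1.505, -0, 1.361, -0.121], TCP at [234.36, -525.106, 250.028] pointing down, gripper open.
Joint ranges: [-2.89, 2.89], [-0.75, 2.08], [0.22, 2.7], [-1.18, 4.32], [0.11, 2.71], [-2.7, 2.7]. Speed limits (rad/s): [2.57, 2.57, 3.14, 3.14, 3.14, 3.14].

INTERFACE

Orientations are given as a rotation vector (axis times angle).
In Python, from cell import * gives the robot as it stands.
- The arm moves only by the tool send_rows, never from a script. Its argument "plan" is a list of rows, each an object of numbers: "ax", "ay", "az": the turn, a rotation vector about the tool's x, y, z in rad; "dx", "dy", "dz": the shift along the tool's x, y, z in mm; "jaw": the finger opening in mm, from 0 to 85.4. A call has 1 to 20 rows; each row shifts and turns the commanded pose from where the row before left it, along the tool's axes as they then stand; what a row does not reach is not made up. A row lasts 1/8 s, in which the tool goes at most 62.5 mm and 10.7 degrees, less where a joint would pass 70% of its speed; a pose out of reach is approached as far as the arm can. A call with a gripper value outside its range is refused whole. The fingers move at their own pace and stop on an object; the grip force is fixed at half the most. Time passes only in rows, so rows that do not move let the fingers close. It gives the time, the measured TCP pose, the force, the opening and the grip force at its end, in the units of the state.
- state(): the state, without advancing time (a new reading comes with each control period).
- snapshot(name): name is "scene" or "top" or "wrist"; returns a dict with "image" (384x512x3 uint8, blue, green, red), "z_map" (384x512 float32, mm along the optical axis (not along the pixel's ray), 0 where there is no reading), "fx", "fy", "cx", "cy" (pixels), "k1" (the pictures are not rectified: a ray, as slopes to the right and down, at radius r is drawn at 1 + k1 r^2 times it, then the intrinsics apply), "extrinsics" (4x4, takes a point from camera to world coordinates). Camera axes: x right, y down, z forward; pixel columns grow to the right and rows downward; lengths in mm; the calibration is good to about 2 mm. A picture is of the moment at which its call begins.
- finish_job(): hands the job in; it is judged then, once.
The state is a dict: "t": time; "q": joint angles; "joint_vel": joint speeds; "tau": joint torques, N m; "tcp_pos": TCP position; "orientation": TCP orientation; "ft_force": force on the tool from outside, world axes, zero at the start; "moment": the same for the moment, N m; "grip_width": opening from 0.0 (shut) to 1.0 (fully open); "gripper_force": force on a finger pad.
Only numpy, scipy, OpenCV 4.12 (cv2) and the standard library are available. Lean on these libraries where they do the work, as an engineer would, in place of code of your own. Each camera call takes 0.05 s, during which the arm holds its last target. There are 200 camera calls.

## Working session

There is one attempt and no reset: what is moved stays moved. The work goes in short steps, Python scripts to look and compute and a tool call to move; the robot and the scene stay as the last step left them, time stands still between calls to the robot, and variables do not carry over. Pictures are saved under pics/ and viewed, at most 10 in all, crops included, and the job is handed in when it is done.

Besides the shell and the picture viewer there is one more tool, called after "Emit:" by a JSON object that holds its "method" and its "body". send_rows: Moves the arm, as the interface text tells. Its arguments: {"type":"object","properties":{"plan":{"type":"array","items":{"type":"object","properties":{"ax":{"type":"number"},"ay":{"type":"number"},"az":{"type":"number"},"dx":{"type":"number"},"dy":{"type":"number"},"dz":{"type":"number"},"jaw":{"type":"number"}}}}},"required":["plan"]}

```bash
mkdir -p pics; ls
cat > h.py <<'E'
from cell import *
import numpy as np, cv2
from scipy.spatial.transform import Rotation as R
def cloud(s):
    h,w=s["z_map"].shape
    u,v=np.meshgrid(np.arange(w),np.arange(h))
    K=np.array([[s["fx"],0,s["cx"]],[0,s["fy"],s["cy"]],[0,0,1.]])
    p=cv2.undistortPoints(np.stack([u,v],-1).reshape(-1,1,2).astype(np.float64),K,np.array([s["k1"],0,0,0.])).reshape(h,w,2)
    z=s["z_map"].astype(float)
    P=np.stack([p[...,0]*z,p[...,1]*z,z],-1)
    E=np.array(s["extrinsics"]); P=P@E[:3,:3].T+E[:3,3]
    P[z==0]=np.nan
    return P
E
python3 - <<'E'
from h import *
for n in ("scene","top"):
    s=snapshot(n); cv2.imwrite(f"pics/{n}0.png",s["image"]); np.savez(f"{n}0.npz",**s)
    print(n,np.round(s["extrinsics"],2).tolist(),s["fx"],s["k1"])
print(state())
E
```

```text
pics
scene [[0.15, -0.9, 0.42, -57.98], [-0.99, -0.14, 0.06, -118.16], [0.01, -0.42, -0.91, 1558.12], [0.0, 0.0, 0.0, 1.0]] 436.77184673283386 0.04642131188431676
top [[0.03, -0.99, 0.17, 401.37], [-1.0, -0.03, -0.0, -44.31], [0.01, -0.17, -0.99, 1276.34], [0.0, 0.0, 0.0, 1.0]] 353.3779794732722 -0.08439636189143108
{'t': 0.1, 'q': array([-1.27199173e+00,  2.76501915e-01,  1.50602206e+00, -8.85593249e-06,
        1.36068416e+00, -1.21010574e-01]), 'joint_vel': array([-2.12468312e-04, -1.60763362e-03, -4.12862686e-03, -6.09081207e-05,
        1.03604471e-04, -8.60664826e-04]), 'tau': array([ 1.49683154e-03, -4.17701411e+01, -2.46403491e+01, -2.81657867e-04,
        5.84423091e-03, -1.19546314e-05]), 'tcp_pos': array([ 234.21986478, -524.64642936,  249.23700974]), 'orientation': array([-3.07106160e+00, -6.54279862e-01,  2.38713103e-04]), 'ft_force': array([ 0.40067753, -0.27447993, -0.6133184 ]), 'moment': array([ 0.00940673,  0.0350628 , -0.00510328]), 'gripper_force': 0.0, 'grip_width': 1.0028687998355463}
```

View pics/scene0.png

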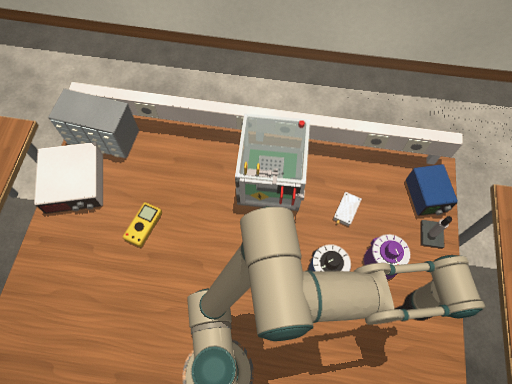

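View pics/top0.png

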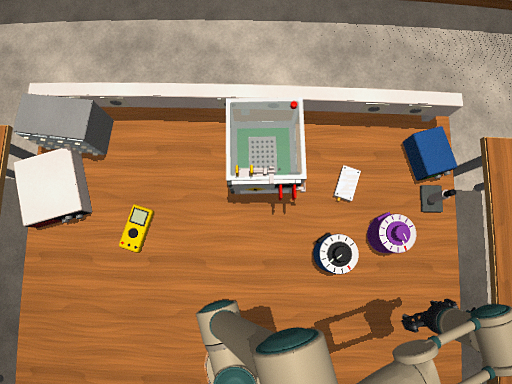

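The top view shows the test box at (265,140), with yellow tabs near (237,170) and (252,170) and red tabs at (282,190) and (294,190). There are two dial candidates: the blue-bodied one at (336,254) and the purple decoy at (393,233). The blue box at (430,152) isn't a cylinder. I choose (336,254) and will check it in a crop.

Run:
```python
from h import *
s=dict(np.load("top0.npz")); P=cloud(s); im=s["image"]
a=cv2.resize(im[222:286,300:370],None,fx=6,fy=6,interpolation=cv2.INTER_CUBIC)
b=cv2.resize(im[150:214,220:310],None,fx=4.2,fy=6,interpolation=cv2.INTER_CUBIC)
cv2.imwrite("pics/crop.png",np.hstack([a,b])); 
hsv=cv2.cvtColor(im,cv2.COLOR_BGR2HSV)
x,y,z=P[...,0],P[...,1],P[...,2]
# transformer top plate & knob
v,u=np.mgrid[:384,:512]
reg=(u>300)&(u<365)&(v>225)&(v<285)
pl=reg&(abs(z-124)<6); kn=reg&(z>158)&(z<176); body=reg&(z>90)
for n,m in (("plate",pl),("knob",kn)):
    q=P[m]; c,r=cv2.minEnclosingCircle(q[:,:2].astype(np.float32)); print(n,m.sum(),c,r,np.median(q[:,2]),q.mean(0))
H,S,V=cv2.split(hsv)
red=reg&((H<8)|(H>172))&(S>120)&(V>80)
print("redmark",red.sum(),P[red].mean(0), np.argwhere(red).tolist()[:20])
wh=reg&(S<60)&(V>150)&(z>127); print("white pointer",wh.sum(),P[wh].round().tolist()[:40])
br=(u>220)&(u<310)&(v>150)&(v<215)
for n,m in (("yellow",br&(H>18)&(H<34)&(S>150)&(V>100)&(z>240)),("red",br&((H<8)|(H>172))&(S>150)&(V>80)&(z>160))):
    nn,l=cv2.connectedComponents(m.astype(np.uint8))
    for i in range(1,nn):
        q=P[l==i]; print(n,len(q),q.mean(0).round(1),q.min(0).round(),q.max(0).round(),np.argwhere(l==i).mean(0))
# roof/frame extents
m=(u>215)&(u<320)&(v>90)&(v<200)&(abs(z-240)<8); q=P[m]
print("roof",cv2.minAreaRect(q[:,:2].astype(np.float32)),np.median(q[:,2]))
```

```text
plate 818 (393.1355895996094, -322.1741027832031) 65.79712677001953 124.63965129869143 [ 392.58965537 -318.86033023  124.64577333]
knob 206 (390.84716796875, -321.31231689453125) 25.777013778686523 167.02333169393864 [ 392.41434272 -320.69020202  166.74954342]
redmark 8 [ 349.58058975 -353.26630282  125.58040284] [[265, 348], [266, 347], [266, 348], [267, 348], [267, 349], [268, 349], [268, 350], [269, 349]]
white pointer 121 [[448.0, -296.0, 128.0], [449.0, -339.0, 128.0], [449.0, -349.0, 128.0], [445.0, -290.0, 127.0], [445.0, -309.0, 128.0], [446.0, -349.0, 128.0], [441.0, -289.0, 130.0], [442.0, -313.0, 127.0], [442.0, -316.0, 129.0], [442.0, -342.0, 128.0], [438.0, -280.0, 127.0], [438.0, -293.0, 127.0], [439.0, -316.0, 127.0], [439.0, -349.0, 128.0], [439.0, -352.0, 127.0], [439.0, -358.0, 128.0], [439.0, -362.0, 129.0], [436.0, -362.0, 127.0], [432.0, -312.0, 128.0], [432.0, -315.0, 132.0], [432.0, -319.0, 129.0], [432.0, -321.0, 134.0], [432.0, -325.0, 131.0], [432.0, -328.0, 133.0], [432.0, -332.0, 128.0], [433.0, -346.0, 127.0], [433.0, -355.0, 127.0], [433.0, -362.0, 127.0], [428.0, -273.0, 127.0], [428.0, -293.0, 127.0], [429.0, -302.0, 131.0], [429.0, -306.0, 127.0], [429.0, -338.0, 132.0], [430.0, -349.0, 127.0], [430.0, -365.0, 127.0], [425.0, -273.0, 128.0], [425.0, -290.0, 128.0], [425.0, -293.0, 128.0], [425.0, -299.0, 129.0], [423.0, -347.0, 135.0]]
yellow 16 [626.3   8.7 291.7] [616.   7. 289.] [637.  10. 297.] [168.5 236.5]
yellow 23 [627.  -32.8 291.3] [617. -36. 286.] [638. -30. 296.] [168.65217391 251.04347826]
red 53 [ 571.3 -121.5  228.4] [ 552. -127.  187.] [ 595. -118.  241.] [192.1509434  280.16981132]
red 53 [ 573.7 -163.4  227.8] [ 554. -169.  185.] [ 596. -160.  239.] [191.77358491 294.05660377]
roof ((710.6646118164062, -74.21367645263672), (319.2903747558594, 241.06019592285156), 2.5624775886535645) 240.10339171973555
```

View pics/crop.png

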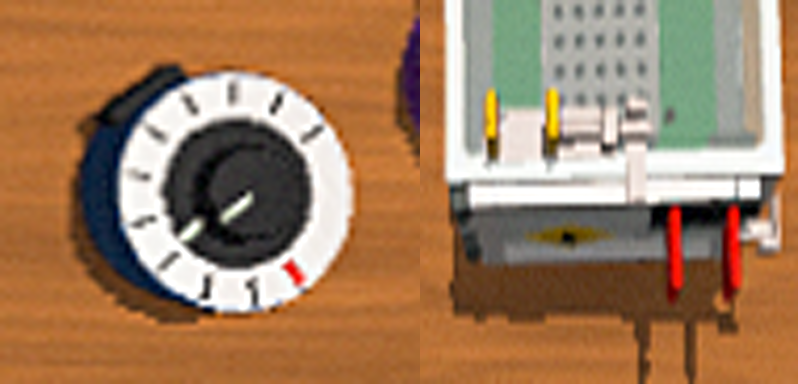

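The crop confirms it: the blue-bodied transformer has its red mark at crop (293,273) and its white pointer at about (190,232). The pointer is clockwise of the mark.

```bash
cat >> h.py <<'E'
def pix(s,u,v,z):
    """world point on plane z seen at pixel u,v"""
    K=np.array([[s["fx"],0,s["cx"]],[0,s["fy"],s["cy"]],[0,0,1.]])
    p=cv2.undistortPoints(np.array([[[u,v]]],float),K,np.array([s["k1"],0,0,0.]))[0,0]
    E=np.array(s["extrinsics"]); d=E[:3,:3]@[p[0],p[1],1]; o=E[:3,3]
    return o+d*(z-o[2])/d[2]
def go(x,y,z,yang):
    """tool-frame shift and turn to reach world TCP with tool down, tool y at world angle yang (deg)"""
    st=state(); R0=R.from_rotvec(st["orientation"])
    d=R0.inv().apply(np.array([x,y,z])-st["tcp_pos"])
    a=np.radians(yang); yy=np.array([np.cos(a),np.sin(a),0]); zz=np.array([0,0,-1.]); xx=np.cross(yy,zz)
    R1=R.from_matrix(np.stack([xx,yy,zz],1)); rv=(R0.inv()*R1).as_rotvec()
    print("t",round(st["t"],2),"tool shift",d.round(1),"turn",rv.round(3),"tcp",st["tcp_pos"].round(1),"F",st["ft_force"].round(1),"q6",st["q"][5].round(2))
E
python3 - <<'E'
from h import *
s=dict(np.load("top0.npz"))
f=lambda a,b,z:pix(s,300+(a+.5)/6-.5,222+(b+.5)/6-.5,z)
A=f(250,197,167);B=f(220,215,167);C=f(180,240,131);D=f(293,273,124);c=np.array([392,-321,0])
print(A,B,C,D)
for v in (B-A,C-c,D-c): print(np.degrees(np.arctan2(v[1],v[0])))
go(392,-321,240,-20)
E
```

```text
[ 389.75258004 -319.62980514  167.        ] [ 380.23942587 -303.83090788  167.        ] [ 365.96826187 -290.61069447  131.        ] [ 349.24414125 -353.41092935  124.        ]
121.0538444387458
130.5836412922774
-142.83618042182258
t 0.1 tool shift [ 227.1 -121.6    9.5] turn [-0.001 -0.001 -0.802] tcp [ 234.2 -524.6  249.2] F [ 0.4 -0.3 -0.6] q6 -0.12
```

Emit:
{"method": "send_rows", "body": {"plan": [{"dx":28,"dy":-15,"dz":0},{"dx":28,"dy":-15},{"dx":29,"dy":-15},{"dx":29,"dy":-15},{"dx":29,"dy":-15},{"dx":28,"dy":-15},{"dx":28,"dy":-15},{"dx":28,"dy":-16},{"az":-0.16},{"az":-0.16},{"az":-0.16},{"az":-0.16},{"az":-0.16},{}]}}

```text
invalid input
```

Run:
```python
from h import *
s=snapshot("wrist"); np.savez("w1.npz",**s); cv2.imwrite("pics/w1.png",s["image"]); go(392,-321,153,-20)
```

```text
t 0.15 tool shift [ 227.  -121.6   96.5] turn [-0.001 -0.001 -0.802] tcp [ 234.3 -524.7  249.3] F [1.1 0.6 0.2] q6 -0.12
```

View pics/w1.png

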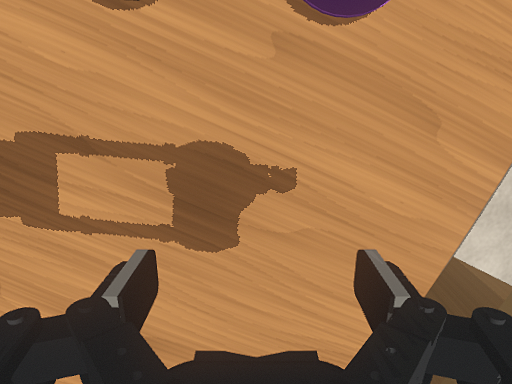

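The arm hasn't moved, because the plan was refused. The picture shows only bare bench with the two transformers at its upper edge. I'll resend with every field filled in.

Emit:
{"method": "send_rows", "body": {"plan": [{"ax":0,"ay":0,"az":0,"dx":28,"dy":-15,"dz":0,"jaw":85},{"ax":0,"ay":0,"az":0,"dx":28,"dy":-15,"dz":0,"jaw":85},{"ax":0,"ay":0,"az":0,"dx":29,"dy":-15,"dz":0,"jaw":85},{"ax":0,"ay":0,"az":0,"dx":29,"dy":-15,"dz":0,"jaw":85},{"ax":0,"ay":0,"az":0,"dx":29,"dy":-15,"dz":0,"jaw":85},{"ax":0,"ay":0,"az":0,"dx":28,"dy":-15,"dz":0,"jaw":85},{"ax":0,"ay":0,"az":0,"dx":28,"dy":-15,"dz":0,"jaw":85},{"ax":0,"ay":0,"az":0,"dx":28,"dy":-16,"dz":0,"jaw":85},{"ax":0,"ay":0,"az":-0.16,"dx":0,"dy":0,"dz":0,"jaw":85},{"ax":0,"ay":0,"az":-0.16,"dx":0,"dy":0,"dz":0,"jaw":85},{"ax":0,"ay":0,"az":-0.16,"dx":0,"dy":0,"dz":0,"jaw":85},{"ax":0,"ay":0,"az":-0.16,"dx":0,"dy":0,"dz":0,"jaw":85},{"ax":0,"ay":0,"az":-0.16,"dx":0,"dy":0,"dz":0,"jaw":85},{"ax":0,"ay":0,"az":0,"dx":0,"dy":0,"dz":0,"jaw":85}]}}

```text
t: 1.9
tcp_pos: [392.2, -321.9, 249.8]
orientation: [-2.576, -1.797, 0.0]
ft_force: [-0.5, 0.5, -0.4]
grip_width: 0.996
gripper_force: 0.0
```

Run:
```python
from h import *
s=snapshot("wrist"); np.savez("w2.npz",**s); cv2.imwrite("pics/w2.png",s["image"]); go(392,-321,153,-20)
```

```text
t 1.95 tool shift [ 0.8 -0.5 96.8] turn [-0.    -0.    -0.005] tcp [ 392.2 -322.   249.8] F [-0.  -0.4 -0.8] q6 -0.47
```

View pics/w2.png

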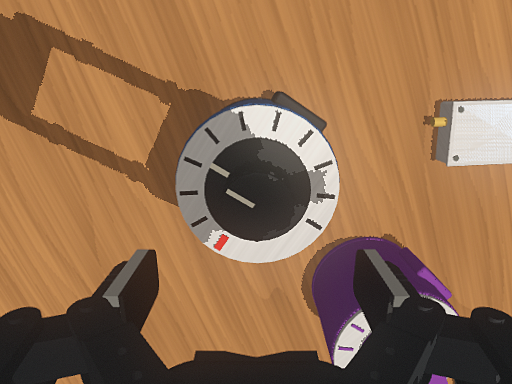

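The wrist view shows the red mark at (220,242). The skirt pointer runs (209,165)–(229,176), and the knob-top pointer runs (228,191)–(253,206).

Run:
```python
from h import *
s=dict(np.load("w2.npz")); P=cloud(s); v,u=np.mgrid[:384,:512]; z=P[...,2]
reg=(u>160)&(u<345)&(v>90)&(v<275)&(u+v<560)
for n,m in (("plate",reg&(abs(z-124)<4)),("knob",reg&(z>163)&(z<172))):
    q=P[m]; print(n,m.sum(),cv2.minEnclosingCircle(q[:,:2].astype(np.float32)),np.median(q[:,2]),q.mean(0))
H,S,V=cv2.split(cv2.cvtColor(s["image"],cv2.COLOR_BGR2HSV))
red=reg&((H<8)|(H>172))&(S>150)&(V>80); r=P[red].mean(0); print(red.sum(),r)
a=lambda w:np.degrees(np.arctan2(w[1],w[0]))
k=P[reg&(z>163)&(z<172)]; c=np.array([*cv2.minEnclosingCircle(k[:,:2].astype(np.float32))[0],0])
p1,p2=pix(s,209,165,132),pix(s,229,176,132); t1,t2=pix(s,228,191,167),pix(s,253,206,167)
print(p1,p2,t1,t2)
print("red",a(r-c),"ptr",a(p1-c),a(p1-p2),a(t1-t2),a(t1-c))
```

```text
plate 11695 ((393.9444274902344, -321.2984619140625), 63.85426330566406) 124.0094013304039 [ 396.10261392 -315.61599953  124.02638954]
knob 4128 ((394.03436279296875, -321.437744140625), 25.256940841674805) 166.90914736754615 [ 394.42862947 -320.10138949  166.81014076]
112 [ 351.64748077 -352.87294859  125.0056426 ]
[ 368.25162008 -290.17164493  132.        ] [ 378.91035132 -302.88986981  132.        ] [ 380.45815898 -304.52057891  167.        ] [ 391.88076398 -319.46754205  167.        ]
red -143.43841546650862 ptr 129.50977424589263 129.96528030057917 127.38739111734527 128.7474110990586
```

Emit:
{"method": "send_rows", "body": {"plan": [{"ax":0,"ay":0,"az":0,"dx":1,"dy":1,"dz":32,"jaw":85},{"ax":0,"ay":0,"az":0,"dx":0,"dy":0,"dz":32,"jaw":85},{"ax":0,"ay":0,"az":0,"dx":0,"dy":0,"dz":21,"jaw":85},{"ax":0,"ay":0,"az":0,"dx":0,"dy":0,"dz":10,"jaw":85},{"ax":0,"ay":0,"az":0,"dx":0,"dy":0,"dz":0,"jaw":40},{"ax":0,"ay":0,"az":0,"dx":0,"dy":0,"dz":0,"jaw":40},{"ax":0,"ay":0,"az":0,"dx":0,"dy":0,"dz":0,"jaw":40},{"ax":0,"ay":0,"az":0,"dx":0,"dy":0,"dz":0,"jaw":40},{"ax":0,"ay":0,"az":0,"dx":0,"dy":0,"dz":0,"jaw":40},{"ax":0,"ay":0,"az":0,"dx":0,"dy":0,"dz":0,"jaw":40}]}}

```text
t: 3.2
tcp_pos: [393.4, -321.8, 156.4]
orientation: [2.574, 1.799, -0.001]
ft_force: [-3.7, 0.9, 5.9]
grip_width: 0.546
gripper_force: 61.8
```

Gripped. Now turn it −1.52 rad.

Emit:
{"method": "send_rows", "body": {"plan": [{"ax":0,"ay":0,"az":-0.15,"dx":0,"dy":0,"dz":0,"jaw":40},{"ax":0,"ay":0,"az":-0.15,"dx":0,"dy":0,"dz":0,"jaw":40},{"ax":0,"ay":0,"az":-0.15,"dx":0,"dy":0,"dz":0,"jaw":40},{"ax":0,"ay":0,"az":-0.15,"dx":0,"dy":0,"dz":0,"jaw":40},{"ax":0,"ay":0,"az":-0.15,"dx":0,"dy":0,"dz":0,"jaw":40},{"ax":0,"ay":0,"az":-0.15,"dx":0,"dy":0,"dz":0,"jaw":40},{"ax":0,"ay":0,"az":-0.15,"dx":0,"dy":0,"dz":0,"jaw":40},{"ax":0,"ay":0,"az":-0.15,"dx":0,"dy":0,"dz":0,"jaw":40},{"ax":0,"ay":0,"az":-0.15,"dx":0,"dy":0,"dz":0,"jaw":40},{"ax":0,"ay":0,"az":-0.15,"dx":0,"dy":0,"dz":0,"jaw":40},{"ax":0,"ay":0,"az":-0.02,"dx":0,"dy":0,"dz":0,"jaw":40},{"ax":0,"ay":0,"az":0,"dx":0,"dy":0,"dz":0,"jaw":40},{"ax":0,"ay":0,"az":0,"dx":0,"dy":0,"dz":0,"jaw":40}]}}

```text
t: 4.82
tcp_pos: [393.1, -321.9, 156.4]
orientation: [-0.626, -3.078, 0.003]
ft_force: [-4.0, 0.4, 6.3]
grip_width: 0.539
gripper_force: 62.0
```

Emit:
{"method": "send_rows", "body": {"plan": [{"ax":0,"ay":0,"az":0,"dx":0,"dy":0,"dz":0,"jaw":85},{"ax":0,"ay":0,"az":0,"dx":0,"dy":0,"dz":0,"jaw":85},{"ax":0,"ay":0,"az":0,"dx":0,"dy":0,"dz":0,"jaw":85},{"ax":0,"ay":0,"az":0,"dx":0,"dy":0,"dz":0,"jaw":85},{"ax":0,"ay":0,"az":0,"dx":0,"dy":0,"dz":-30,"jaw":85},{"ax":0,"ay":0,"az":0,"dx":0,"dy":0,"dz":-32,"jaw":85},{"ax":0,"ay":0,"az":0,"dx":0,"dy":0,"dz":-32,"jaw":85},{"ax":0,"ay":0,"az":0,"dx":0,"dy":0,"dz":0,"jaw":85}]}}

```text
t: 5.82
tcp_pos: [394.8, -322.7, 251.5]
orientation: [0.626, 3.074, -0.006]
ft_force: [-0.0, 0.4, -0.2]
grip_width: 0.996
gripper_force: 0.0
```

Run:
```python
from h import *
s=snapshot("wrist"); np.savez("w3.npz",**s); cv2.imwrite("pics/w3.png",s["image"]); go(626,-1,360,92)
```

```text
t 5.88 tool shift [ -88.3  385.9 -110.4] turn [-0.001  0.002 -0.437] tcp [ 394.  -321.8  249.8] F [-0.  -0.3  0. ] q6 -1.99
```

View pics/w3.png

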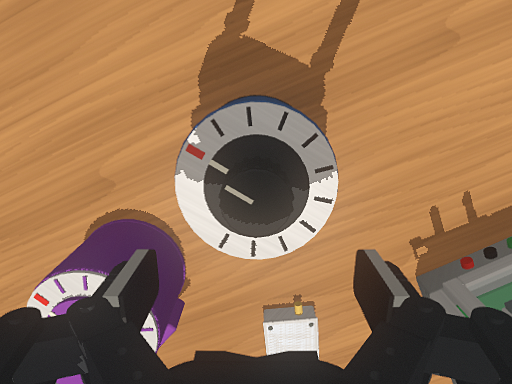

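The pointer (208,162)–(228,173) now lies next to the red mark at (196,152). I'll check the remaining angle.

Run:
```python
from h import *
s=dict(np.load("w3.npz")); P=cloud(s); v,u=np.mgrid[:384,:512]; z=P[...,2]
H,S,V=cv2.split(cv2.cvtColor(s["image"],cv2.COLOR_BGR2HSV))
reg=(u>165)&(u<345)&(v>90)&(v<265)&(z>115)
red=reg&((H<8)|(H>172))&(S>140)&(V>70); r=P[red].mean(0)
k=P[reg&(z>163)&(z<172)]; c=np.array([*cv2.minEnclosingCircle(k[:,:2].astype(np.float32))[0],0])
a=lambda w:np.degrees(np.arctan2(w[1],w[0]))
wt=(z>126)&(V>130)&(S<90)&(np.hypot(P[...,0]-c[0],P[...,1]-c[1])<40)&(u<260)&(v<215)
n,l=cv2.connectedComponents(wt.astype(np.uint8))
for i in range(1,n):
    q=P[l==i]
    if len(q)>20: print(len(q),np.argwhere(l==i).mean(0),a(q.mean(0)-c),np.median(q[:,2]))
print(red.sum(),r,c,"red",a(r-c))
p1,p2=pix(s,208,162,132),pix(s,228,173,132);t1,t2=pix(s,227,187,167),pix(s,252,202,167)
print(a(p1-c),a(p2-c),a(p1-p2),a(t1-t2))
```

```text
108 [166.37962963 218.2037037 ] -144.50212686275145 131.76320887393865
144 [194.23611111 238.42361111] -144.78101890945499 167.72201973136623
133 [ 351.29371125 -353.09349854  124.9373313 ] [ 393.98706055 -321.5670166     0.        ] red -143.5563524115274
-143.10986860038872 -143.32959082021748 -142.7940787254898 -145.34414463765884
```

The dial is within about 1° of zero. Next, move above the bolt tabs.

Emit:
{"method": "send_rows", "body": {"plan": [{"ax":0,"ay":0,"az":0,"dx":0,"dy":0,"dz":-30,"jaw":85},{"ax":0,"ay":0,"az":0,"dx":0,"dy":0,"dz":-40,"jaw":85},{"ax":0,"ay":0,"az":0,"dx":-8,"dy":35,"dz":-40,"jaw":85},{"ax":0,"ay":0,"az":0,"dx":-9,"dy":39,"dz":0,"jaw":85},{"ax":0,"ay":0,"az":0,"dx":-9,"dy":39,"dz":0,"jaw":85},{"ax":0,"ay":0,"az":0,"dx":-9,"dy":39,"dz":0,"jaw":85},{"ax":0,"ay":0,"az":0,"dx":-9,"dy":39,"dz":0,"jaw":85},{"ax":0,"ay":0,"az":0,"dx":-9,"dy":39,"dz":0,"jaw":85},{"ax":0,"ay":0,"az":0,"dx":-9,"dy":39,"dz":0,"jaw":85},{"ax":0,"ay":0,"az":0,"dx":-9,"dy":39,"dz":0,"jaw":85},{"ax":0,"ay":0,"az":0,"dx":-9,"dy":39,"dz":0,"jaw":85},{"ax":0,"ay":0,"az":0,"dx":-8,"dy":39,"dz":0,"jaw":85},{"ax":0,"ay":0,"az":-0.15,"dx":0,"dy":0,"dz":0,"jaw":85},{"ax":0,"ay":0,"az":-0.15,"dx":0,"dy":0,"dz":0,"jaw":85},{"ax":0,"ay":0,"az":-0.14,"dx":0,"dy":0,"dz":0,"jaw":85},{"ax":0,"ay":0,"az":0,"dx":0,"dy":0,"dz":0,"jaw":85}]}}

```text
t: 7.88
tcp_pos: [625.2, -0.6, 357.1]
orientation: [0.057, -3.138, -0.001]
ft_force: [0.3, 0.4, 0.2]
grip_width: 0.995
gripper_force: 0.0
```

Run:
```python
from h import *
s=snapshot("wrist"); np.savez("w4.npz",**s); cv2.imwrite("pics/w4.png",s["image"]); go(626,-1,360,92)
P=cloud(s); z=P[...,2]
H,S,V=cv2.split(cv2.cvtColor(s["image"],cv2.COLOR_BGR2HSV))
for n,m in (("yel",(H>18)&(H<34)&(S>150)&(V>80)&(z>250)&(z<310)),("red",((H<8)|(H>172))&(S>150)&(V>80)&(z>160)&(z<250))):
    nn,l=cv2.connectedComponents(m.astype(np.uint8))
    for i in range(1,nn):
        k=l==i
        if k.sum()<60: continue
        q=P[k]; top=q[q[:,2]>np.percentile(q[:,2],95)-4]
        print(n,k.sum(),np.argwhere(k).mean(0).round(),"top",len(top),top.mean(0).round(1),cv2.minAreaRect(top[:,:2].astype(np.float32)))
```

```text
t 7.92 tool shift [-0.7 -0.4 -2.6] turn [ 0.    -0.003  0.001] tcp [ 6.253e+02 -6.000e-01  3.574e+02] F [ 0.6 -0.1 -0. ] q6 -1.72
yel 612 [213. 272.] top 435 [627.4   9.9 291.2] ((628.0545043945312, 9.931024551391602), (22.972591400146484, 7.418047904968262), 3.2114014625549316)
yel 561 [215. 204.] top 408 [629.6 -31.7 291.3] ((629.6943359375, -31.861665725708008), (22.88357162475586, 7.323764324188232), 2.2239134311676025)
red 1919 [118. 105.] top 637 [ 576.2 -120.3  235.1] ((576.3977661132812, -120.88249969482422), (40.57639694213867, 9.227950096130371), 0.9765814542770386)
red 2202 [118.  54.] top 607 [ 577.3 -162.1  235.1] ((577.897705078125, -162.6851043701172), (39.755096435546875, 8.88227367401123), 2.683952808380127)
```

View pics/w4.png

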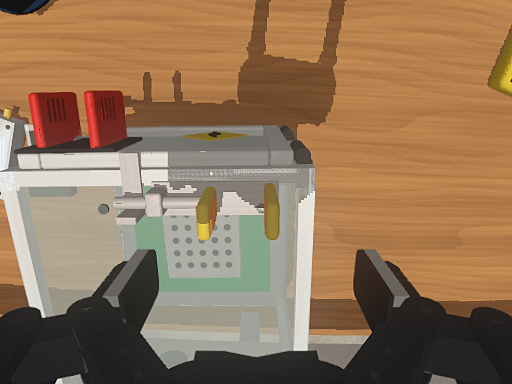

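The wrist view shows the yellow tabs at (272,213), fixed, and (204,215), moving, with the red tabs at (105,118) and (54,118). All four agree with a box yaw of about 2.4° and a bolt point of (628.4, 0). Now descend and squeeze.

Emit:
{"method": "send_rows", "body": {"plan": [{"ax":0,"ay":0,"az":-0.007,"dx":-3,"dy":0.6,"dz":20,"jaw":85},{"ax":0,"ay":0,"az":0,"dx":0,"dy":0,"dz":20,"jaw":85},{"ax":0,"ay":0,"az":0,"dx":0,"dy":0,"dz":18,"jaw":85},{"ax":0,"ay":0,"az":0,"dx":0,"dy":0,"dz":12,"jaw":85},{"ax":0,"ay":0,"az":0,"dx":0,"dy":0,"dz":6,"jaw":85},{"ax":0,"ay":0,"az":0,"dx":0,"dy":0,"dz":0,"jaw":85}]}}

```text
t: 8.68
tcp_pos: [628.5, 0.0, 282.8]
orientation: [0.07, -3.14, 0.0]
ft_force: [0.5, 0.3, 0.2]
grip_width: 0.997
gripper_force: 0.0
```

Run:
```python
from h import *
go(628.4,0,281,92.4)
```

```text
t 8.68 tool shift [ 0.1 -0.   1.8] turn [-0.    -0.     0.003] tcp [628.5   0.  282.8] F [0.5 0.3 0.2] q6 -1.73
```

Emit:
{"method": "send_rows", "body": {"plan": [{"ax":0,"ay":0,"az":0,"dx":0,"dy":0,"dz":0,"jaw":60},{"ax":0,"ay":0,"az":0,"dx":0,"dy":0,"dz":0,"jaw":50},{"ax":0,"ay":0,"az":0,"dx":0,"dy":0,"dz":0,"jaw":40},{"ax":0,"ay":0,"az":0,"dx":0,"dy":0,"dz":0,"jaw":32},{"ax":0,"ay":0,"az":0,"dx":0,"dy":0,"dz":0,"jaw":24},{"ax":0,"ay":0,"az":0,"dx":0,"dy":0,"dz":0,"jaw":20},{"ax":0,"ay":0,"az":0,"dx":0,"dy":0,"dz":0,"jaw":20},{"ax":0,"ay":0,"az":0,"dx":0,"dy":0,"dz":0,"jaw":20},{"ax":0,"ay":0,"az":0,"dx":0,"dy":0,"dz":0,"jaw":20}]}}

```text
t: 9.8
tcp_pos: [629.5, 0.1, 285.4]
orientation: [-0.07, 3.136, 0.0]
ft_force: [-0.6, -1.1, 5.4]
grip_width: 0.306
gripper_force: 61.4
```

Emit:
{"method": "send_rows", "body": {"plan": [{"ax":0,"ay":0,"az":0,"dx":0,"dy":0,"dz":0,"jaw":85},{"ax":0,"ay":0,"az":0,"dx":0,"dy":0,"dz":0,"jaw":85},{"ax":0,"ay":0,"az":0,"dx":0,"dy":0,"dz":0,"jaw":85},{"ax":0,"ay":0,"az":0,"dx":0,"dy":0,"dz":0,"jaw":85},{"ax":0,"ay":0,"az":0,"dx":0,"dy":0,"dz":0,"jaw":85},{"ax":0,"ay":0,"az":0,"dx":0,"dy":0,"dz":-25,"jaw":85},{"ax":0,"ay":0,"az":0,"dx":0,"dy":0,"dz":-25,"jaw":85},{"ax":0,"ay":0,"az":0,"dx":0,"dy":0,"dz":-25,"jaw":85},{"ax":0,"ay":0,"az":0,"dx":13,"dy":-26,"dz":0,"jaw":85},{"ax":0,"ay":0,"az":0,"dx":13,"dy":-26,"dz":0,"jaw":85},{"ax":0,"ay":0,"az":0,"dx":13,"dy":-27,"dz":0,"jaw":85},{"ax":0,"ay":0,"az":0,"dx":13,"dy":-27,"dz":0,"jaw":85},{"ax":0,"ay":0,"az":0,"dx":13,"dy":-27,"dz":0,"jaw":85},{"ax":0,"ay":0,"az":0,"dx":0,"dy":0,"dz":0,"jaw":85}]}}

```text
t: 11.55
tcp_pos: [568.9, -137.3, 358.1]
orientation: [0.067, -3.141, 0.001]
ft_force: [-0.6, -0.2, -0.5]
grip_width: 0.998
gripper_force: 0.0
```

Run:
```python
from h import *
s=snapshot("wrist"); np.savez("w5.npz",**s); cv2.imwrite("pics/w5.png",s["image"]); go(569,-135.6,218,92.4)
P=cloud(s); z=P[...,2]
H,S,V=cv2.split(cv2.cvtColor(s["image"],cv2.COLOR_BGR2HSV))
for n,m in (("yel",(H>18)&(H<34)&(S>150)&(V>80)&(z>250)&(z<310)),("red",((H<8)|(H>172))&(S>150)&(V>80)&(z>160)&(z<250))):
    nn,l=cv2.connectedComponents(m.astype(np.uint8))
    for i in range(1,nn):
        k=l==i
        if k.sum()<60: continue
        q=P[k]; top=q[q[:,2]>np.percentile(q[:,2],95)-4]
        print(n,k.sum(),np.argwhere(k).mean(0).round(),"top",len(top),top.mean(0).round(1),cv2.minAreaRect(top[:,:2].astype(np.float32)))
```

```text
t 11.6 tool shift [  0.5   0.5 140.1] turn [0.    0.    0.002] tcp [ 569.4 -136.2  358.1] F [ 0.1 -0.1 -0.2] q6 -1.97
yel 1555 [287. 445.] top 514 [624.9   2.  290.7] ((627.4379272460938, -0.515986442565918), (22.47664451599121, 27.623462677001953), 2.682640552520752)
red 800 [190. 223.] top 482 [ 576.6 -163.3  235.2] ((577.055908203125, -163.47955322265625), (40.15278625488281, 7.592800617218018), 2.9321444034576416)
red 727 [192. 274.] top 528 [ 575.7 -121.9  235.1] ((576.0146484375, -121.83509826660156), (40.889278411865234, 7.909955978393555), 3.612165927886963)
```

View pics/w5.png

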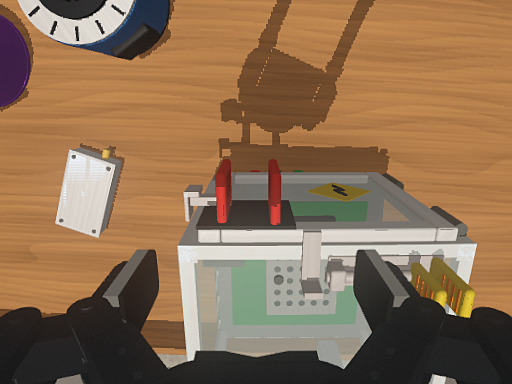

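The view shows the yellow tabs together at (445,287), 27.6 mm over both, so the bolt is drawn. The red tabs are at (223,190) and (274,192), as predicted. Now descend on them and squeeze.

Emit:
{"method": "send_rows", "body": {"plan": [{"ax":0,"ay":0,"az":0,"dx":1,"dy":0,"dz":25,"jaw":85},{"ax":0,"ay":0,"az":0,"dx":0,"dy":0,"dz":30,"jaw":85},{"ax":0,"ay":0,"az":0,"dx":0,"dy":0,"dz":30,"jaw":85},{"ax":0,"ay":0,"az":0,"dx":0,"dy":0,"dz":25,"jaw":85},{"ax":0,"ay":0,"az":0,"dx":0,"dy":0,"dz":18,"jaw":85},{"ax":0,"ay":0,"az":0,"dx":0,"dy":0,"dz":12,"jaw":85},{"ax":0,"ay":0,"az":0,"dx":0,"dy":0,"dz":0,"jaw":85},{"ax":0,"ay":0,"az":0,"dx":0,"dy":0,"dz":0,"jaw":60},{"ax":0,"ay":0,"az":0,"dx":0,"dy":0,"dz":0,"jaw":50},{"ax":0,"ay":0,"az":0,"dx":0,"dy":0,"dz":0,"jaw":40},{"ax":0,"ay":0,"az":0,"dx":0,"dy":0,"dz":0,"jaw":30},{"ax":0,"ay":0,"az":0,"dx":0,"dy":0,"dz":0,"jaw":28},{"ax":0,"ay":0,"az":0,"dx":0,"dy":0,"dz":0,"jaw":28},{"ax":0,"ay":0,"az":0,"dx":0,"dy":0,"dz":0,"jaw":28}]}}

```text
t: 13.35
tcp_pos: [569.8, -135.6, 221.8]
orientation: [-0.07, 3.135, -0.003]
ft_force: [-2.1, 4.5, 11.1]
grip_width: 0.394
gripper_force: 59.8
```

Run:
```python
from h import *
s=state(); go(568.5,-136,218,92.4); print(s["grip_width"]*85.4)
th=np.radians(2.4); Rz=lambda a:np.array([[np.cos(a),-np.sin(a)],[np.sin(a),np.cos(a)]])
hg=np.array([609.2,-77.2])+Rz(th)@[-7,108]; p=np.array([-36.,-165])
# per-step tool shift for step d: chord in tool axes (tool x=-gate x, y=gate y), then turn +d
for d in (0.02,0.04,0.08,0.1):
    w=Rz(-d)@p-p; print(d,"dx",-w[0].round(2),"dy",w[1].round(2))
print("hinge",hg,"open end",hg+Rz(th-1.57)@p)
```

```text
t 13.35 tool shift [ 1.3 -0.4  3.8] turn [-0.002  0.006  0.002] tcp [ 569.8 -135.6  221.8] F [-2.1  4.5 11.1] q6 -1.97
33.67500098198344
0.02 dx 3.29 dy 0.75
0.04 dx 6.57 dy 1.57
0.08 dx 13.07 dy 3.4
0.1 dx 16.29 dy 4.42
hinge [597.68356959  30.41213607] open end [431.29769143  59.33858675]
```

Squeezed to about 36 mm over the tabs. Start the pull with small arc steps.

Emit:
{"method": "send_rows", "body": {"plan": [{"ax":0,"ay":0,"az":0.02,"dx":3.3,"dy":0.75,"dz":0,"jaw":28},{"ax":0,"ay":0,"az":0.02,"dx":3.3,"dy":0.75,"dz":0,"jaw":28},{"ax":0,"ay":0,"az":0.04,"dx":6.6,"dy":1.6,"dz":0,"jaw":28},{"ax":0,"ay":0,"az":0.04,"dx":6.6,"dy":1.6,"dz":0,"jaw":28},{"ax":0,"ay":0,"az":0.04,"dx":6.6,"dy":1.6,"dz":0,"jaw":28},{"ax":0,"ay":0,"az":0.04,"dx":6.6,"dy":1.6,"dz":0,"jaw":28},{"ax":0,"ay":0,"az":0,"dx":0,"dy":0,"dz":0,"jaw":28}]}}

```text
t: 14.22
tcp_pos: [540.5, -127.8, 222.2]
orientation: [0.244, 3.119, -0.005]
ft_force: [6.2, 2.4, 8.1]
grip_width: 0.389
gripper_force: 67.3
```

```bash
cat >> h.py <<'E'
def gate(d):
    th=np.radians(2.4); c,s=np.cos(th-d),np.sin(th-d)
    p=np.array([597.7,30.4])+np.array([[c,-s],[s,c]])@[-36,-165]
    go(p[0],p[1],219,92.4-np.degrees(d)); s=state(); print("target",p.round(1),"width",(s["grip_width"]*85.4).round(1),s["gripper_force"].round(1))
E
python3 - <<'E'
from h import *
gate(0.20)
E
```

```text
t 14.22 tool shift [4.4 0.3 3.1] turn [-0.002  0.014  0.002] tcp [ 540.5 -127.8  222.2] F [6.2 2.4 8.1] q6 -1.77Traceback (most recent call last):
  File "<stdin>", line 2, in <module>
  File "h.py", line 30, in gate
    go(p[0],p[1],219,92.4-np.degrees(d)); s=state(); print("target",p.round(1),"width",(s["grip_width"]*85.4).round(1),s["gripper_force"].round(1))
                                                                                       ^^^^^^^^^^^^^^^^^^^^^^^^^^^^
AttributeError: 'float' object has no attribute 'round'
```

Emit:
{"method": "send_rows", "body": {"plan": [{"ax":0,"ay":0,"az":0.08,"dx":13.1,"dy":3.4,"dz":0,"jaw":28},{"ax":0,"ay":0,"az":0.08,"dx":13.1,"dy":3.4,"dz":0,"jaw":28},{"ax":0,"ay":0,"az":0.08,"dx":13.1,"dy":3.4,"dz":0,"jaw":28},{"ax":0,"ay":0,"az":0.08,"dx":13.1,"dy":3.4,"dz":0,"jaw":28},{"ax":0,"ay":0,"az":0.08,"dx":13.1,"dy":3.4,"dz":0,"jaw":28},{"ax":0,"ay":0,"az":0.08,"dx":13.1,"dy":3.4,"dz":0,"jaw":28},{"ax":0,"ay":0,"az":0.08,"dx":13.1,"dy":3.4,"dz":0,"jaw":28},{"ax":0,"ay":0,"az":0.08,"dx":13.1,"dy":3.4,"dz":0,"jaw":28}]}}

```text
t: 15.22
tcp_pos: [457.5, -62.2, 222.0]
orientation: [1.216, 2.883, -0.006]
ft_force: [5.4, -4.8, 11.5]
grip_width: 0.385
gripper_force: 68.7
```

```bash
sed -i 's/(s\["grip_width"\]\*85.4).round(1),s\["gripper_force"\].round(1)/s["grip_width"]*85.4,s["gripper_force"]/' h.py
python3 - <<'E'
from h import *
gate(0.84)
E
```

```text
t 15.22 tool shift [4.5 0.  3. ] turn [ 0.002  0.013 -0.   ] tcp [457.5 -62.2 222. ] F [ 5.4 -4.8 11.5] q6 -1.05
target [454.4 -59. ] width 32.891578802105506 68.74460935592651
```

Emit:
{"method": "send_rows", "body": {"plan": [{"ax":0,"ay":0,"az":0.08,"dx":13.1,"dy":3.4,"dz":0,"jaw":28},{"ax":0,"ay":0,"az":0.08,"dx":13.1,"dy":3.4,"dz":0,"jaw":28},{"ax":0,"ay":0,"az":0.08,"dx":13.1,"dy":3.4,"dz":0,"jaw":28},{"ax":0,"ay":0,"az":0.08,"dx":13.1,"dy":3.4,"dz":0,"jaw":28},{"ax":0,"ay":0,"az":0.08,"dx":13.1,"dy":3.4,"dz":0,"jaw":28},{"ax":0,"ay":0,"az":0.08,"dx":13.1,"dy":3.4,"dz":0,"jaw":28},{"ax":0,"ay":0,"az":0.08,"dx":13.1,"dy":3.4,"dz":0,"jaw":28},{"ax":0,"ay":0,"az":0.08,"dx":13.1,"dy":3.4,"dz":0,"jaw":28},{"ax":0,"ay":0,"az":0.08,"dx":13.1,"dy":3.4,"dz":0,"jaw":28},{"ax":0,"ay":0,"az":0.04,"dx":6.6,"dy":1.6,"dz":0,"jaw":28},{"ax":0,"ay":0,"az":0,"dx":0,"dy":0,"dz":0,"jaw":28},{"ax":0,"ay":0,"az":0,"dx":0,"dy":0,"dz":0,"jaw":28},{"ax":0,"ay":0,"az":0,"dx":0,"dy":0,"dz":0,"jaw":28},{"ax":0,"ay":0,"az":0,"dx":0,"dy":0,"dz":0,"jaw":28}]}}

```text
t: 16.98
tcp_pos: [432.8, 61.7, 222.0]
orientation: [2.2, 2.232, -0.001]
ft_force: [0.9, -7.8, 18.7]
grip_width: 0.389
gripper_force: 70.2
```

Run:
```python
from h import *
gate(1.57); print(abs(state()["joint_vel"]).max())
s=snapshot("scene"); t=snapshot("top"); cv2.imwrite("pics/end.png",np.hstack([s["image"][90:290,180:430],t["image"][90:290,200:450]]))
```

```text
t 16.98 tool shift [-2.3 -1.5  3.1] turn [ 0.005  0.006 -0.028] tcp [432.8  61.7 222. ] F [ 0.9 -7.8 18.7] q6 -0.03
target [431.3  59.3] width 33.21920822145423 70.19793033599854
0.0017033392463942868
```

View pics/end.png

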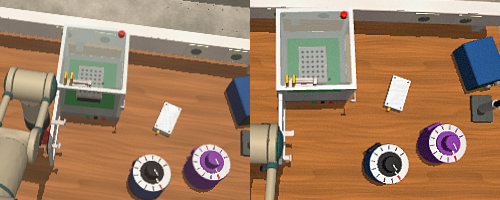

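The final views show the gate at a right angle (left image near (58,130), right image near (285,130)). The bolt tabs are together and the dial pointer is at red. The arm is still and holding a firm grip.

```bash
python3 -c "
from cell import *
print(finish_job())"
```

```text
the job is handed in; nothing more can be done
None
```

I handed the job in at about 17 s on the robot's clock: the dial is within about 1° of the red zero, the top bolt is fully drawn, and the gate is held still at about a right angle, gripped by its squeezed red tabs.

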